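Set and lock the portion stop on the fish-cutting board

ROBOT

A 7-joint arm with a two-finger parallel gripper is mounted at the origin on the work surface. World frame = base frame: x ahead of the robot, y to its left, z up, the work surface at z = 0. Lengths are in m, angles in rad, forces in N, time in s.
With the tool pointing down it reaches from about 0.425 to 0.925 m from the base axis. Payload 6.8 kg.
Tool frame: the origin (TCP) lies midway between the tips of the shut fingers; the grasp point (between the pads) lies 19 mm behind it; z points along the fingers, y is the line along which they close (so a half turn about z gives the same grasp; the last joint's range is limited). The gripper opens to 85 mm and grips with 20 to 120 N. Pads are 22 mm wide; open, the fingers measure 114 mm over their backs; the gripper's body (76 mm by 85 mm) begins 54 mm behind the grasp point. The pads swing forward as they close: fully open they stand 13 mm farther back than shut.
Start: joints at [1.009, 0.477, 0.022, 1.555, -0.011, 1.109, -0.083], TCP at [0.296, -0.607, 0.231] pointing down, gripper open.
Joint ranges: [-2.96, 2.96], [-0.34, 2.1], [-1.41, 1.46], [0.24, 2.44], [-1.37, 4.51], [0.17, 1.92], [-2.96, 2.96]. Speed limits (rad/s): [2.39, 2.39, 3.14, 3.14, 3.14, 3.14, 3.14].

INTERFACE

Orientations are given as a unit quaternion [w, x, y, z].
In Python, from station import bot gives the robot as it stands.
- The arm moves only by the tool jog_arm, never from a script. Its argument "rows" is a list of rows, each an object of numbers: "fingers": the finger opening in mm, from 0 to 85.4; "x", "y", "z": the shift along the tool's x, y, z in mm; "ax", "ay", "az": the turn, a rotation vector about the tool's x, y, z in degrees. A call has exactly 8 rows; each row shifts and turns the commanded pose from where the row before left it, along the tool's axes as they then stand; what a row does not reach is not made up. A row lasts 1/10 s, in which the tool goes at most 50 mm and 8.59 degrees, less where a joint would pass 70% of its speed; a pose out of reach is approached as far as the arm can. A call with a gripper value outside its range is refused whole. The fingers move at their own pace and stop on an object; "force" is the grip in N (left out, the last holds). Time passes only in rows, so rows that do not move let the fingers close, or fill a call up. It gives the time, the measured TCP pose, the force, the opening and the grip force at its end, in the units of the state.
- bot.get_obs(): the state, without advancing time (a new reading comes with each control period).
- bot.read_camera(name): name is "side" or "top"; returns a dict with "pixels" (480x640x3 uint8, red, green, blue), "vertical_fov" (degrees; the focal length in pixels is half the picture's height over the tangent of half this angle, whatever the lens; pixels are square), "cx", "cy" (the principal point, pixels), "world_from_camera" (4x4, takes a point from camera to world coordinates). Camera axes: x right, y down, z forward; pixel columns grow to the right and rows downward; lengths in m; the calibration is good to about 2 mm. A picture is of the moment at which its call begins. There is no depth.
- bot.hand_in(): hands the job in; it is judged then, once.
The state is a dict: "t": time; "q": joint angles; "joint_vel": joint speeds; "joint_torque": joint torques, N m; "eef_pos": TCP position; "tool_rot": TCP orientation; "contact_force": force on the tool from outside, world axes, zero at the start; "torque": the same for the moment, N m; "gripper_width": opening from 0.0 (shut) to 1.0 (fully open); "grasp_force": force on a finger pad.
Only numpy, scipy, OpenCV 4.12 (cv2) and the standard library are available. Lean on these libraries where they do the work, as an engineer would, in place of code of your own. Each camera call takes 0.05 s, during which the arm holds its last target. There are 200 camera calls.

TASK

Set the portioning board to its widest cut: with your fingertips push the steel stop plate along its slot, away from the knife-guide forks, until it is fully home. Then lock it: run the loose wing nut down clockwise (seen from above) with repeated fingertip strokes against its wings until it stops, snug on its washer. Only push - do not pinch the plate or the nut, nor force the nut once it is tight - and leave the bowl, bottle, knife and tweezers alone.

Things in the scene. Friction and masses are not known exactly. Their poses are not given: they have to be found in the camera images.
- board: White plastic cutting board, 240 mm (its x) x 420 mm (its y) x 20 mm, fixed on 5 mm feet; origin under its centre at counter level, z up, working face at z = 25 mm. The stop and stud are on its +y half; two 4 mm high steel strips (x = +-26 to +-35 mm, y = 42 to 158 mm) guide the stop's foot. A white fence 25 mm high lies at x = 108 mm, y = -199 to -93 mm.
- stop (a joint): Slide of the stop along the board's +y, away from the knife line, m: 0 = nearest it, 0.050 = fully home (a firm end: the slot's end meets the stud). It takes about 3 N to slide, more when fast, and stays where it is left.
- stop_face (a point): Middle of the stop's face that looks to -y, 26 mm above the board's working face. The stop is a stainless angle: an upright plate 110 mm wide (board x), 3 mm thick, 52 mm high, and behind it (+y) a slotted foot 50 mm wide, 4 mm thick that runs to 110 mm from the face and slides under the washer. Axes as the board's.
- wing_nut (a joint): Turn of the wing nut about the upright stud, rad: 0 = tight on the washer (a firm end), negative = still to be turned, growing as it turns clockwise seen from above. At 0 the two wings lie along the board's x. It is loose: about 0.03 N m turns it and it stays where it is left; it sinks 1.75 mm per turn.
- wing_tip (a point): Outermost point of one wing of the stainless M12 wing nut, 32.5 mm from the stud's axis, 24 mm above the nut's underside; its x points outwards along the wing, z up. The other wing is opposite. Each is an upright round ear 5.6 mm thick, 13.5 to 32.5 mm off the axis and 14.5 to 33.5 mm above the underside, joined by a sloping web to the hub, 23 mm wide, 14 mm high.
- stud (a point): On the stud's axis at the top of the 30 mm washer, 31.5 mm above the counter, where the tight nut's underside sits; 71 mm from the board's centre towards +y. The 12 mm stud ends 28.5 mm higher. Axes as the board's. With the stop home its plate stands 38 mm from this axis on the -y side, so most fingers cannot pass right round the nut there; the other sides are open.
- bowl: Stainless bowl, 210 mm wide, 70 mm high, loose on the counter; to be left alone. Origin under its centre.
- squirt_bottle: White bottle with a grey cap, 64 mm wide, 170 mm high, loose on the counter; to be left alone. Origin under its centre.
- knife: Blue-handled filleting knife lying flat on the counter beyond the board's far edge, about 287 mm long, 18 mm high; to be left alone. Origin under the front end of the handle, x towards the point.
- tweezers: Stainless fish-bone tweezers, 127 mm long, 12 mm high, lying on the board's +y end; to be left alone. Origin under the middle, x towards the tips.
- knife_line (a point): Middle of the knife line across the board (along its x) on the working face, 70 mm from the board's centre towards -y. At 105 mm either side of this point, along the board's x, stands a steel knife-guide fork: two 8 mm rods, 74 mm high above the working face. Axes as the board's.

How it is judged:
On the way, in this order (a step that is already met when the one before it is completed fails the run):
1. the stop is pushed fully home (value of joint stop above 0.047 m), for 0.2 s.
2. the wing nut is run down tight (value of joint wing_nut above -0.15 rad), for 0.2 s.
At the end, for the whole second after the job is handed in: The stop is within 3 mm of its home end, the wing nut within 0.15 rad (9 degrees) of tight, and bowl, bottle, knife and tweezers are within 20 mm of where they stood (value of joint stop above 0.047 m and value of joint wing_nut above -0.15 rad and distance of each of bowl, squirt_bottle, knife, tweezers from where it was at the start of the episode below 0.02 m); the robot touches nothing.
It fails at once if the wing nut is pinched: both faces of one wing squeezed at once, over 8 N on each (((contact force between the fingers and wing_nut_c1 above 8 N or contact force between the fingers and wing_nut_c2 above 8 N) and (contact force between the fingers and wing_nut_c3 above 8 N or contact force between the fingers and wing_nut_c4 above 8 N)) or ((contact force between the fingers and wing_nut_c5 above 8 N or contact force between the fingers and wing_nut_c6 above 8 N) and (contact force between the fingers and wing_nut_c7 above 8 N or contact force between the fingers and wing_nut_c8 above 8 N))).
It fails at once if the stop plate is pinched: both its faces squeezed at once, over 8 N on each (contact force between the fingers and stop_c0 above 8 N and contact force between the fingers and stop_c1 above 8 N).
It fails at once if the wing nut is forced, with more than 45 N on it (contact force between the fingers and wing_nut above 45 N).
It fails at once if the bowl, bottle, knife or tweezers are pushed or lifted (distance of any of bowl, squirt_bottle, knife, tweezers from where it was at the start of the episode above 0.03 m).
It also fails if it takes over 59 s, if anything falls off the work surface, if the arm or the gripper's body presses on something with over 40 N, if the wrist force passes 120 N, or if a joint passes its speed limit or range.

## Working session

There is one attempt and no reset: what is moved stays moved. The work goes in short steps, Python scripts to look and compute and a tool call to move; the robot and the scene stay as the last step left them, time stands still between calls to the robot, and variables do not carry over. Pictures are saved under pics/ and viewed, at most 10 in all, crops included, and the job is handed in when it is done.

Besides the shell and the picture viewer there is one more tool, called after "Emit:" in YAML: its name, and indented under it one key for each argument. jog_arm: Moves the arm, as the interface text tells. Its arguments: {"type":"object","properties":{"rows":{"type":"array","items":{"type":"object","properties":{"fingers":{"type":"number"},"x":{"type":"number"},"y":{"type":"number"},"z":{"type":"number"},"ax":{"type":"number"},"ay":{"type":"number"},"az":{"type":"number"}}}},"force":{"type":"number"}},"required":["rows"]}

```bash
ls; mkdir -p pics
cat > h.py <<'E'
import numpy as np,cv2
from station import bot
def cam(n):
    c=bot.read_camera(n); f=240/np.tan(np.radians(c["vertical_fov"])/2)
    c["K"]=np.array([[f,0,c["cx"]],[0,f,c["cy"]],[0,0,1]]); c["T"]=np.array(c["world_from_camera"]); return c
def ray(c,u,v):
    d=c["T"][:3,:3]@np.linalg.solve(c["K"],[u,v,1]); return c["T"][:3,3],d
def atz(c,u,v,z):
    o,d=ray(c,u,v); return o+d*(z-o[2])/d[2]
def proj(c,P):
    P=np.atleast_2d(P); q=(P-c["T"][:3,3])@c["T"][:3,:3]@c["K"].T; return q[:,:2]/q[:,2:]
E
python3 - <<'E'
from h import *
for n in("top","side"):
    c=cam(n); cv2.imwrite(f"pics/{n}0.png",cv2.cvtColor(np.array(c["pixels"]),cv2.COLOR_RGB2BGR)); print(n,c["K"],c["T"].round(3))
o=bot.get_obs();print(o)
E
```

```text
pics
top [[585.71488445   0.         322.54017774]
 [  0.         585.71488445 239.45486807]
 [  0.           0.           1.        ]] [[-0.012 -0.991  0.13   0.458]
 [-1.     0.012 -0.005  0.004]
 [ 0.003 -0.13  -0.991  1.463]
 [ 0.     0.     0.     1.   ]]
side [[495.2593568    0.         322.98364423]
 [  0.         495.2593568  240.32945979]
 [  0.           0.           1.        ]] [[-0.909 -0.228  0.349  0.205]
 [-0.417  0.473 -0.776  0.954]
 [ 0.012 -0.851 -0.525  0.693]
 [ 0.     0.     0.     1.   ]]
{'t': 0.1, 'q': array([ 1.00892492,  0.47775401,  0.02234548,  1.55635616, -0.01152394,
        1.10929205, -0.08309502]), 'joint_vel': array([-9.98102094e-04, -9.16428064e-04, -1.65631535e-04, -3.21624802e-03,
        8.31172125e-04, -3.69285424e-04,  8.52783669e-05]), 'joint_torque': array([ 3.75245232e-03, -5.97771406e+01,  1.61351748e+00, -2.81958693e+01,
        1.28609154e-02,  5.03949312e-03, -1.60403897e-05]), 'eef_pos': array([ 0.2956509 , -0.60621012,  0.23039695]), 'tool_rot': array([-8.06091896e-04,  9.74369993e-01,  2.24949795e-01, -2.39196973e-04]), 'contact_force': array([0.81949141, 0.37707843, 0.24507715]), 'torque': array([-0.01192068, -0.05208336, -0.05817453]), 'grasp_force': 0.0, 'gripper_width': 0.9982120362480397}
```

View pics/top0.png

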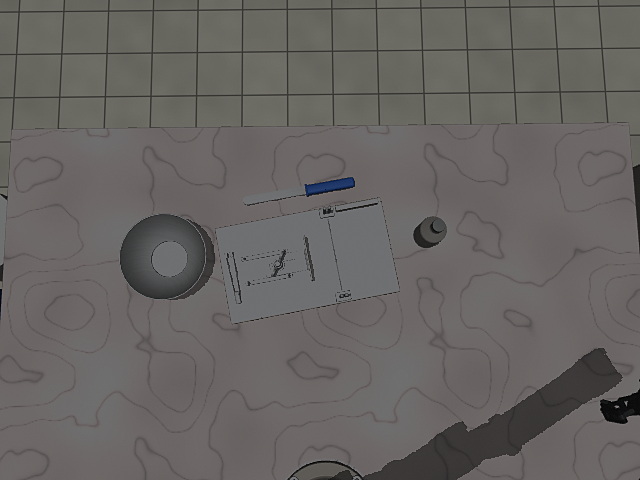

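View pics/side0.png

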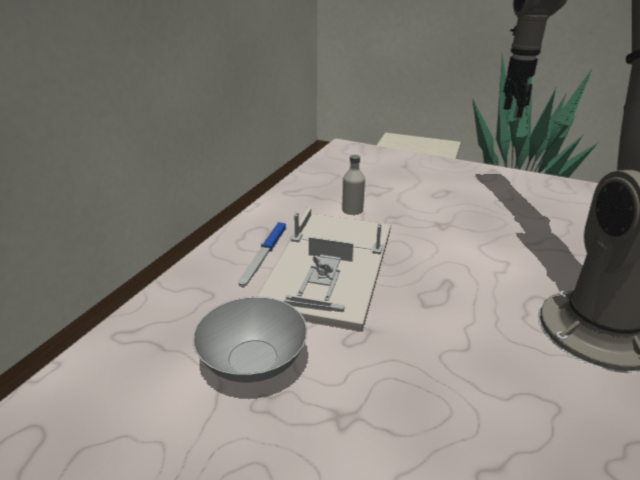

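The top view shows the board corners near (216,227), (382,198), (400,291) and (233,323). The nut is near (279,263), the plate near (310,258), the tweezers near (234,278), and the bowl is left of the board. The fence and knife are on the far side, so board +x is roughly world +x and board +y is roughly world +y.

```bash
cat > fit.py <<'E'
from h import *
from scipy.optimize import least_squares
c=cam("top"); im=np.array(c["pixels"]); 
g=cv2.cvtColor(im,cv2.COLOR_RGB2GRAY)
cor=np.array([[216,227],[382,198],[400,291],[233,323]],np.float32)
cor=cv2.cornerSubPix(g,cor.reshape(-1,1,2).copy(),(4,4),(-1,-1),(3,50,.01)).reshape(-1,2)
print(cor)
B=np.array([[.12,.21],[.12,-.21],[-.12,-.21],[-.12,.21]])
def pts(p,L):
    L=np.atleast_2d(L);s,k=np.sin(p[2]),np.cos(p[2]);return np.c_[p[0]+k*L[:,0]-s*L[:,1],p[1]+s*L[:,0]+k*L[:,1],L[:,2]]
r=least_squares(lambda p:(proj(c,pts(p,np.c_[B,np.full(4,.025)]))-cor).ravel(),[.5,.1,.15])
p=r.x;print("board",p,np.degrees(p[2]),"res",r.fun.round(2)); np.save("board.npy",p)
print("stud",pts(p,[0,.071,.0315]),"px",proj(c,pts(p,[[0,.071,.0315],[0,.071,.06]])))
x,y=[int(v) for v in proj(c,pts(p,[0,.071,.05]))[0]]
big=cv2.resize(im[y-45:y+45,x-60:x+60],(800,600),interpolation=cv2.INTER_CUBIC)
print("crop origin",x-60,y-45)
cv2.imwrite("pics/crop_top.png",cv2.cvtColor(big,cv2.COLOR_RGB2BGR))
s=cam("side"); q=proj(s,pts(p,[0,.071,.05]))[0]; print("side stud",q)
x,y=[int(v) for v in q]
big=cv2.resize(np.array(s["pixels"])[y-45:y+45,x-60:x+60],(800,600),interpolation=cv2.INTER_CUBIC)
print("crop origin side",x-60,y-45)
cv2.imwrite("pics/crop_side.png",cv2.cvtColor(big,cv2.COLOR_RGB2BGR))
E
python3 fit.py
```

```text
[[215.45825 229.76482]
 [382.      198.     ]
 [400.      291.     ]
 [233.60612 322.55872]]
board [0.59706022 0.03390822 0.1782455 ] 10.212714821124115 res [ 0.36 -1.42 -0.39 -1.02  1.42  0.52 -1.38  1.78]
stud [[0.5844717  0.10378331 0.0315    ]] px [[279.47804311 264.92521566]
 [278.65121441 263.89100421]]
crop origin 218 219
side stud [323.38398028 265.82469342]
crop origin side 263 220
```

View pics/crop_top.png

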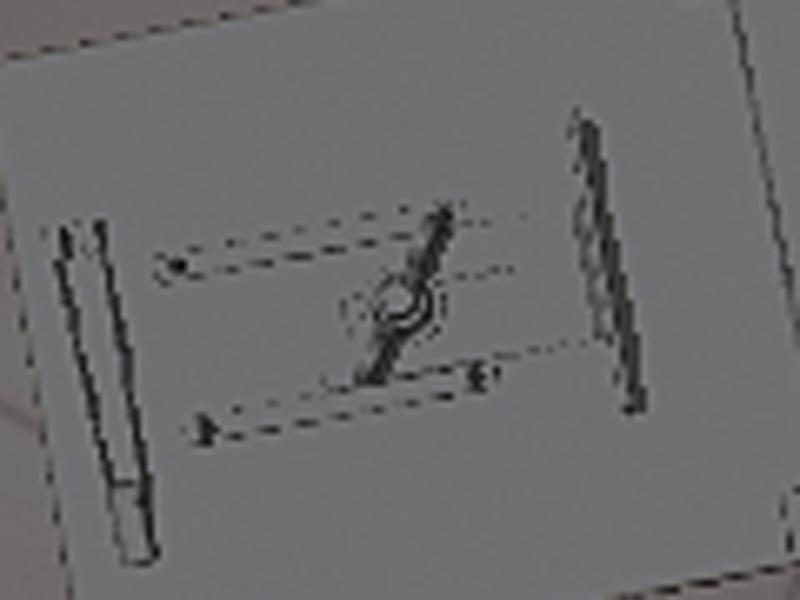

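View pics/crop_side.png

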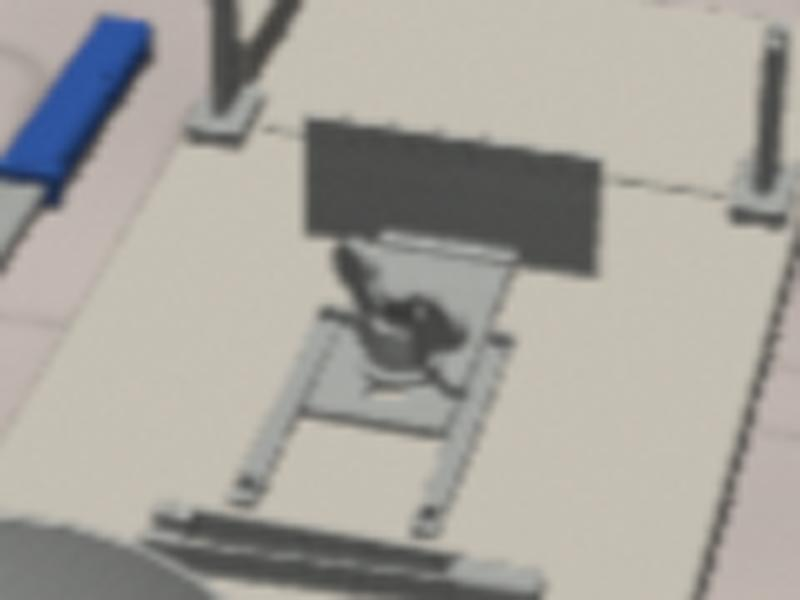

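The top crop shows the stud at crop (405,300), about full-frame (278.3,263.6), which agrees with the board fit. The wings run from crop (447,212) to (370,380), and the plate from (588,118) to (637,410). The side crop agrees: one wing tip points towards +x, slightly towards the plate.

Next I refine the fit using the board edges.

```bash
cat > fit2.py <<'E'
from h import *
from fit import pts,B
from scipy.optimize import least_squares
c=cam("top"); im=np.array(c["pixels"]).astype(float)
lab=cv2.cvtColor(np.array(c["pixels"]),cv2.COLOR_RGB2LAB).astype(np.float32)[...,1]; lab=cv2.GaussianBlur(lab,(0,0),1)
p=np.load("board.npy")
for it in range(3):
    S=[];N=[];M=[]
    for i in range(4):
        a,b=B[i],B[(i+1)%4]
        n=(a+b)/np.linalg.norm(a+b)
        for t in np.linspace(.1,.9,25):
            l=a+t*(b-a); d=np.arange(-.012,.0121,.0005)
            q=proj(c,pts(p,np.c_[l+d[:,None]*n,np.full(len(d),.025)])).astype(np.float32)
            v=cv2.remap(lab,q[:,:1],q[:,1:],1).ravel(); k=np.argmax(np.abs(np.gradient(v)))
            S.append(l);N.append(n);M.append(d[k])
    S=np.array(S);N=np.array(N);M=np.array(M)
    def f(dp):
        L=S+M[:,None]*N; w=pts(p,np.c_[L,np.zeros(len(L))])[:,:2]
        s,k=np.sin(dp[2]),np.cos(dp[2]); e=w-dp[:2]; loc=np.c_[k*e[:,0]+s*e[:,1],-s*e[:,0]+k*e[:,1]]
        return ((loc-S)*N).sum(1)
    r=least_squares(f,p,loss="soft_l1",f_scale=.001); p=r.x
print("board",p,np.degrees(p[2]),"med res mm",1e3*np.median(abs(f(p))),[1e3*np.median(f(p)[i*25:i*25+25]).round(4) for i in range(4)])
np.save("board.npy",p)
def loc(w):
    s,k=np.sin(p[2]),np.cos(p[2]);e=w[:2]-p[:2];return np.array([k*e[0]+s*e[1],-s*e[0]+k*e[1]])*1e3
cr=lambda x,y:((x+.5)/6.6667-.5+218,(y+.5)/6.6667-.5+219)
print("stud top",loc(atz(c,*cr(405,300),.060)))
print("plate top ends",loc(atz(c,*cr(588,118),.077)),loc(atz(c,*cr(637,410),.077)))
a,b=loc(atz(c,*cr(447,212),.058)),loc(atz(c,*cr(370,380),.058));print("wing",a,b,np.degrees(np.arctan2(*(a-b)[::-1])))
print("stud world",pts(p,[0,.071,.0315]))
E
python3 fit2.py | tail -6
```

```text
crop origin side 263 220
board [0.59808246 0.03754697 0.17987189] 10.305900368938383 med res mm 0.9999999999998967 [np.float64(-0.5), np.float64(-1.0), np.float64(-0.5), np.float64(-1.0)]
stud top [-0.64252136 68.23428871]
plate top ends [49.44498416 -8.85778579] [-56.54480984  -6.34711848]
wing [28.08259412 47.63683318] [-26.43839252  85.93525684] -35.08623317660126
stud world [[0.5853803 0.1074015 0.0315   ]]
```

```bash
cat > plan.py <<'E'
import sys,json
from h import *
from scipy.spatial.transform import Rotation as R
TH=np.radians(10.3); BO=np.array([.5975,.0360])   # board frame (origin mended by the stud seen)
def board(w): e=np.array(w[:2])-BO; return np.array([np.cos(TH)*e[0]+np.sin(TH)*e[1],-np.sin(TH)*e[0]+np.cos(TH)*e[1]])*1e3
def state():
    o=bot.get_obs(); w,x,y,z=o["tool_rot"]; r=R.from_quat([x,y,z,w]).as_matrix()
    return o,r,np.degrees(np.arctan2(r[1,1],r[0,1])-TH)   # tool-y angle on board, ccw
def show():
    o,r,a=state(); print("t %.2f board"%o["t"],board(o["eef_pos"]).round(1),"z %.1f"%(o["eef_pos"][2]*1e3),"ang %.1f"%a,"tilt",r[:2,2].round(4),"F",o["contact_force"].round(1),"T",o["torque"].round(2),"w %.3f"%o["gripper_width"],"q7 %.2f"%o["q"][6])
def plan(bx,by,z,ang,n):
    o,r,a=state(); t=np.array([*(BO+np.array([[np.cos(TH),-np.sin(TH)],[np.sin(TH),np.cos(TH)]])@[bx/1e3,by/1e3]),z/1e3])
    d=(t-o["eef_pos"])*1e3/n; da=(a-ang)/n   # clockwise positive = +az
    out=[]
    for i in range(n):
        l=r.T@d; out.append([round(float(v),1) for v in l]+[round(da,2)]); r=r@R.from_euler("z",da,degrees=True).as_matrix()
    for row in out: print(row)
if __name__=="__main__":
    show()
    if len(sys.argv)>1: plan(*map(float,sys.argv[1:5]),int(sys.argv[5]))
E
python3 plan.py 0 -40 200 0 16
```

```text
t 0.35 board [-411.7 -578.3] z 231.1 ang -74.3 tilt [-0.0002  0.0003] F [ 0.2  0.4 -0.9] T [-0.02  0.03 -0.02] w 1.004 q7 -0.08
[33.9, -25.4, 2.0, np.float64(-4.64)]
[35.8, -22.6, 2.0, np.float64(-4.64)]
[37.5, -19.6, 2.0, np.float64(-4.64)]
[39.0, -16.5, 2.0, np.float64(-4.64)]
[40.2, -13.3, 2.0, np.float64(-4.64)]
[41.2, -10.0, 2.0, np.float64(-4.64)]
[41.8, -6.6, 2.0, np.float64(-4.64)]
[42.2, -3.2, 2.0, np.float64(-4.64)]
[42.4, 0.2, 2.0, np.float64(-4.64)]
[42.2, 3.6, 2.0, np.float64(-4.64)]
[41.8, 7.0, 2.0, np.float64(-4.64)]
[41.1, 10.4, 2.0, np.float64(-4.64)]
[40.1, 13.7, 2.0, np.float64(-4.64)]
[38.8, 16.9, 2.0, np.float64(-4.64)]
[37.4, 20.0, 2.0, np.float64(-4.64)]
[35.6, 22.9, 2.0, np.float64(-4.64)]
```

Emit:
jog_arm:
  rows:
    - {"x":34,"y":-25.5,"z":2,"az":-4.64,"fingers":28}
    - {"x":36,"y":-22.5,"z":2,"az":-4.64,"fingers":28}
    - {"x":37.5,"y":-19.5,"z":2,"az":-4.64,"fingers":28}
    - {"x":39,"y":-16.5,"z":2,"az":-4.64,"fingers":28}
    - {"x":40,"y":-13.5,"z":2,"az":-4.64,"fingers":28}
    - {"x":41,"y":-10,"z":2,"az":-4.64,"fingers":28}
    - {"x":42,"y":-6.5,"z":2,"az":-4.64,"fingers":28}
    - {"x":42,"y":-3,"z":2,"az":-4.64,"fingers":28}

```text
invalid input
```

Emit:
jog_arm:
  rows:
    - {"x":42,"y":0,"z":2,"az":-4.64,"fingers":28}
    - {"x":42,"y":3.5,"z":2,"az":-4.64,"fingers":28}
    - {"x":42,"y":7,"z":2,"az":-4.64,"fingers":28}
    - {"x":41,"y":10.5,"z":2,"az":-4.64,"fingers":28}
    - {"x":40,"y":13.5,"z":2,"az":-4.64,"fingers":28}
    - {"x":39,"y":17,"z":2,"az":-4.64,"fingers":28}
    - {"x":37.5,"y":20,"z":2,"az":-4.64,"fingers":28}
    - {"x":35.5,"y":23,"z":2,"az":-4.64,"fingers":28}

```text
invalid input
```

```bash
python3 plan.py 0 -40 45 0 8
```

```text
t 0.35 board [-411.7 -578.3] z 231.1 ang -74.3 tilt [-0.0002  0.0003] F [ 0.2  0.4 -0.9] T [-0.02  0.03 -0.02] w 1.004 q7 -0.08
[67.7, -50.8, 23.3, np.float64(-9.29)]
[75.1, -39.2, 23.3, np.float64(-9.29)]
[80.4, -26.6, 23.3, np.float64(-9.29)]
[83.7, -13.3, 23.3, np.float64(-9.29)]
[84.7, 0.4, 23.3, np.float64(-9.29)]
[83.5, 14.1, 23.3, np.float64(-9.29)]
[80.2, 27.4, 23.3, np.float64(-9.29)]
[74.7, 39.9, 23.3, np.float64(-9.29)]
```

Emit:
jog_arm:
  rows:
    - {"x":34,"y":-25.5,"z":2,"ax":0,"ay":0,"az":-4.64,"fingers":28}
    - {"x":36,"y":-22.5,"z":2,"ax":0,"ay":0,"az":-4.64,"fingers":28}
    - {"x":37.5,"y":-19.5,"z":2,"ax":0,"ay":0,"az":-4.64,"fingers":28}
    - {"x":39,"y":-16.5,"z":2,"ax":0,"ay":0,"az":-4.64,"fingers":28}
    - {"x":40,"y":-13.5,"z":2,"ax":0,"ay":0,"az":-4.64,"fingers":28}
    - {"x":41,"y":-10,"z":2,"ax":0,"ay":0,"az":-4.64,"fingers":28}
    - {"x":42,"y":-6.5,"z":2,"ax":0,"ay":0,"az":-4.64,"fingers":28}
    - {"x":42,"y":-3,"z":2,"ax":0,"ay":0,"az":-4.64,"fingers":28}

```text
t: 1.15
eef_pos: [0.4513, -0.304, 0.2155]
tool_rot: [0.0, 0.851, 0.525, 0.0]
contact_force: [0.7, 1.1, 0.3]
gripper_width: 0.328
grasp_force: 0.0
```

Emit:
jog_arm:
  rows:
    - {"x":42,"y":0,"z":2,"ax":0,"ay":0,"az":-4.64,"fingers":28}
    - {"x":42,"y":3.5,"z":2,"ax":0,"ay":0,"az":-4.64,"fingers":28}
    - {"x":42,"y":7,"z":2,"ax":0,"ay":0,"az":-4.64,"fingers":28}
    - {"x":41,"y":10.5,"z":2,"ax":0,"ay":0,"az":-4.64,"fingers":28}
    - {"x":40,"y":13.5,"z":2,"ax":0,"ay":0,"az":-4.64,"fingers":28}
    - {"x":39,"y":17,"z":2,"ax":0,"ay":0,"az":-4.64,"fingers":28}
    - {"x":37.5,"y":20,"z":2,"ax":0,"ay":0,"az":-4.64,"fingers":28}
    - {"x":35.5,"y":23,"z":2,"ax":0,"ay":0,"az":-4.64,"fingers":28}

```text
t: 1.95
eef_pos: [0.6057, -0.0027, 0.1994]
tool_rot: [0.0, 0.64, 0.768, 0.0]
contact_force: [0.8, -0.3, 0.4]
gripper_width: 0.328
grasp_force: 0.0
```

```bash
python3 plan.py 0 -42 45 0 6
```

```text
t 1.95 board [  1.1 -39.5] z 199.4 ang 0.1 tilt [ 0.0004 -0.0002] F [ 0.8 -0.3  0.4] T [-0.01 -0.06 -0.01] w 0.328 q7 -0.11
[-0.4, -0.2, 25.7, np.float64(0.02)]
[-0.4, -0.2, 25.7, np.float64(0.02)]
[-0.4, -0.2, 25.7, np.float64(0.02)]
[-0.4, -0.2, 25.7, np.float64(0.02)]
[-0.4, -0.2, 25.7, np.float64(0.02)]
[-0.4, -0.2, 25.7, np.float64(0.02)]
```

Emit:
jog_arm:
  rows:
    - {"x":-1,"y":-0.5,"z":28,"ax":0,"ay":0,"az":0,"fingers":28}
    - {"x":-1,"y":-0.5,"z":28,"ax":0,"ay":0,"az":0,"fingers":28}
    - {"x":0,"y":0,"z":28,"ax":0,"ay":0,"az":0,"fingers":28}
    - {"x":0,"y":0,"z":28,"ax":0,"ay":0,"az":0,"fingers":28}
    - {"x":0,"y":0,"z":28,"ax":0,"ay":0,"az":0,"fingers":28}
    - {"x":0,"y":0,"z":14,"ax":0,"ay":0,"az":0,"fingers":28}
    - {"x":4,"y":0,"z":0,"ax":0,"ay":0,"az":0,"fingers":28}
    - {"x":6,"y":0,"z":0,"ax":0,"ay":0,"az":0,"fingers":28}

```text
t: 2.75
eef_pos: [0.6032, 0.0037, 0.0461]
tool_rot: [0.0, 0.641, 0.767, 0.0]
contact_force: [-0.1, 0.7, 0.2]
gripper_width: 0.324
grasp_force: 0.0
```

Emit:
jog_arm:
  rows:
    - {"x":5,"y":0,"z":0,"ax":0,"ay":0,"az":0,"fingers":28}
    - {"x":5,"y":0,"z":0,"ax":0,"ay":0,"az":0,"fingers":28}
    - {"x":5,"y":0,"z":0,"ax":0,"ay":0,"az":0,"fingers":28}
    - {"x":5,"y":0,"z":0,"ax":0,"ay":0,"az":0,"fingers":28}
    - {"x":5,"y":0,"z":0,"ax":0,"ay":0,"az":0,"fingers":28}
    - {"x":4,"y":0,"z":0,"ax":0,"ay":0,"az":0,"fingers":28}
    - {"x":3,"y":0,"z":0,"ax":0,"ay":0,"az":0,"fingers":28}
    - {"x":2,"y":0,"z":0,"ax":0,"ay":0,"az":0,"fingers":28}

```text
t: 3.55
eef_pos: [0.5968, 0.037, 0.0454]
tool_rot: [0.0, 0.641, 0.767, 0.0]
contact_force: [1.5, -2.6, 2.3]
gripper_width: 0.329
grasp_force: 1.6
```

```bash
python3 plan.py
```

```text
t 3.55 board [-0.6  1.1] z 45.4 ang -0.1 tilt [ 0.0004 -0.0003] F [ 1.5 -2.6  2.3] T [-0.64 -0.1   0.07] w 0.329 q7 -0.28
```

Emit:
jog_arm:
  rows:
    - {"x":3,"y":0,"z":0,"ax":0,"ay":0,"az":0,"fingers":28}
    - {"x":3,"y":0,"z":0,"ax":0,"ay":0,"az":0,"fingers":28}
    - {"x":3,"y":0,"z":0,"ax":0,"ay":0,"az":0,"fingers":28}
    - {"x":3,"y":0,"z":0,"ax":0,"ay":0,"az":0,"fingers":28}
    - {"x":1,"y":0,"z":0,"ax":0,"ay":0,"az":0,"fingers":28}
    - {"x":1,"y":0,"z":0,"ax":0,"ay":0,"az":0,"fingers":28}
    - {"x":1,"y":0,"z":0,"ax":0,"ay":0,"az":0,"fingers":28}
    - {"x":1,"y":0,"z":0,"ax":0,"ay":0,"az":0,"fingers":28}

```text
t: 4.35
eef_pos: [0.5938, 0.0527, 0.0453]
tool_rot: [0.0, 0.641, 0.767, 0.0]
contact_force: [2.8, -2.5, 2.2]
gripper_width: 0.332
grasp_force: 1.5
```

```bash
python3 plan.py
```

```text
t 4.35 board [-0.6 17.1] z 45.3 ang -0.1 tilt [ 0.0002 -0.    ] F [ 2.8 -2.5  2.2] T [-0.58 -0.36  0.05] w 0.332 q7 -0.31
```

Emit:
jog_arm:
  rows:
    - {"x":0.5,"y":0,"z":0,"ax":0,"ay":0,"az":0,"fingers":28}
    - {"x":0.5,"y":0,"z":0,"ax":0,"ay":0,"az":0,"fingers":28}
    - {"x":0.5,"y":0,"z":0,"ax":0,"ay":0,"az":0,"fingers":28}
    - {"x":0.5,"y":0,"z":0,"ax":0,"ay":0,"az":0,"fingers":28}
    - {"x":0.5,"y":0,"z":0,"ax":0,"ay":0,"az":0,"fingers":28}
    - {"x":0.5,"y":0,"z":0,"ax":0,"ay":0,"az":0,"fingers":28}
    - {"x":0.5,"y":0,"z":0,"ax":0,"ay":0,"az":0,"fingers":28}
    - {"x":0.5,"y":0,"z":0,"ax":0,"ay":0,"az":0,"fingers":28}

```text
t: 5.15
eef_pos: [0.5931, 0.0568, 0.0453]
tool_rot: [0.0, 0.641, 0.767, 0.0]
contact_force: [2.9, -3.2, 2.1]
gripper_width: 0.32
grasp_force: 1.5
```

```bash
python3 plan.py
```

```text
t 5.15 board [-0.6 21.2] z 45.3 ang -0.1 tilt [0.0002 0.    ] F [ 2.9 -3.2  2.1] T [-0.57 -0.54  0.06] w 0.320 q7 -0.31
```

Emit:
jog_arm:
  rows:
    - {"x":0.5,"y":0,"z":0,"ax":0,"ay":0,"az":0,"fingers":28}
    - {"x":0.5,"y":0,"z":0,"ax":0,"ay":0,"az":0,"fingers":28}
    - {"x":0.5,"y":0,"z":0,"ax":0,"ay":0,"az":0,"fingers":28}
    - {"x":0.5,"y":0,"z":0,"ax":0,"ay":0,"az":0,"fingers":28}
    - {"x":0.5,"y":0,"z":0,"ax":0,"ay":0,"az":0,"fingers":28}
    - {"x":0.5,"y":0,"z":0,"ax":0,"ay":0,"az":0,"fingers":28}
    - {"x":0.5,"y":0,"z":0,"ax":0,"ay":0,"az":0,"fingers":28}
    - {"x":0.5,"y":0,"z":0,"ax":0,"ay":0,"az":0,"fingers":28}

```text
t: 5.95
eef_pos: [0.593, 0.0568, 0.0453]
tool_rot: [0.002, 0.642, 0.767, -0.001]
contact_force: [4.4, -10.5, 2.6]
gripper_width: 0.326
grasp_force: 6.0
```

```bash
python3 plan.py
```

```text
t 5.95 board [-0.7 21.3] z 45.3 ang -0.2 tilt [ 0.0006 -0.0042] F [  4.4 -10.5   2.6] T [-2.24 -0.86  0.12] w 0.326 q7 -0.32
```

Emit:
jog_arm:
  rows:
    - {"x":-12,"y":0,"z":0,"ax":0,"ay":0,"az":0,"fingers":28}
    - {"x":0,"y":0,"z":-25,"ax":0,"ay":0,"az":0,"fingers":28}
    - {"x":0,"y":0,"z":-28,"ax":0,"ay":0,"az":0,"fingers":28}
    - {"x":28,"y":0,"z":0,"ax":0,"ay":0,"az":0,"fingers":28}
    - {"x":29,"y":0.7,"z":0,"ax":0,"ay":0,"az":0,"fingers":28}
    - {"x":0,"y":0,"z":0,"ax":0,"ay":0,"az":-5,"fingers":28}
    - {"x":0,"y":0,"z":0,"ax":0,"ay":0,"az":-5,"fingers":28}
    - {"x":0,"y":0,"z":0,"ax":0,"ay":0,"az":0,"fingers":28}

```text
t: 6.75
eef_pos: [0.5836, 0.1059, 0.0977]
tool_rot: [-0.001, 0.571, 0.821, -0.0]
contact_force: [0.4, 0.4, -0.4]
gripper_width: 0.328
grasp_force: 0.0
```

```bash
python3 plan.py
python3 - <<'E'
from h import *
s=cam("side"); im=np.array(s["pixels"])[210:300,263:383]
t=cam("top"); it=np.array(t["pixels"])[219:309,218:338]
b=np.hstack([cv2.resize(i,(400,300),interpolation=cv2.INTER_CUBIC) for i in (im,it)])
cv2.imwrite("pics/h1.png",cv2.cvtColor(b,cv2.COLOR_RGB2BGR))
E
```

```text
t 6.75 board [-1.2 71.3] z 97.7 ang 10.1 tilt [-0.0024  0.0009] F [ 0.4  0.4 -0.4] T [ 0.   -0.04  0.05] w 0.328 q7 -0.21
```

View pics/h1.png

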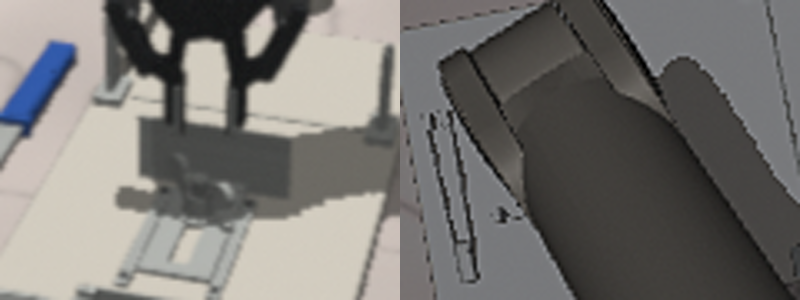

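Side view, left half: the two fingertips at crop (175,130) and (235,130) straddle the nut hub near (205,190), and the plate is home. The top view is covered by the arm. I now lower over the nut and start turning clockwise.

Emit:
jog_arm:
  rows:
    - {"x":0,"y":0.5,"z":15,"ax":0,"ay":0,"az":0,"fingers":28}
    - {"x":0,"y":0,"z":15,"ax":0,"ay":0,"az":0,"fingers":28}
    - {"x":0,"y":0,"z":13.5,"ax":0,"ay":0,"az":0,"fingers":28}
    - {"x":0,"y":0,"z":0,"ax":0,"ay":0,"az":5,"fingers":28}
    - {"x":0,"y":0,"z":0,"ax":0,"ay":0,"az":6,"fingers":28}
    - {"x":0,"y":0,"z":0,"ax":0,"ay":0,"az":6,"fingers":28}
    - {"x":0,"y":0,"z":0,"ax":0,"ay":0,"az":6,"fingers":28}
    - {"x":0,"y":0,"z":0,"ax":0,"ay":0,"az":6,"fingers":28}

```text
t: 7.65
eef_pos: [0.5849, 0.1058, 0.0532]
tool_rot: [-0.001, 0.76, 0.649, -0.0]
contact_force: [1.0, 0.5, -0.7]
gripper_width: 0.329
grasp_force: 0.8
```

```bash
python3 plan.py
```

```text
t 7.65 board [ 0.1 70.9] z 53.2 ang -19.3 tilt [-0.0011  0.0005] F [ 1.   0.5 -0.7] T [ 0.4  -0.16  0.06] w 0.329 q7 -0.67
```

Emit:
jog_arm:
  rows:
    - {"x":0,"y":0,"z":0,"ax":0,"ay":0,"az":7,"fingers":28}
    - {"x":0,"y":0,"z":0,"ax":0,"ay":0,"az":8,"fingers":28}
    - {"x":0,"y":0,"z":0,"ax":0,"ay":0,"az":8,"fingers":28}
    - {"x":0,"y":0,"z":0,"ax":0,"ay":0,"az":8,"fingers":28}
    - {"x":0,"y":0,"z":0,"ax":0,"ay":0,"az":8,"fingers":28}
    - {"x":0,"y":0,"z":0,"ax":0,"ay":0,"az":8,"fingers":28}
    - {"x":0,"y":0,"z":0,"ax":0,"ay":0,"az":8,"fingers":28}
    - {"x":0,"y":0,"z":0,"ax":0,"ay":0,"az":8,"fingers":28}

```text
t: 8.45
eef_pos: [0.585, 0.1054, 0.0534]
tool_rot: [0.0, 0.988, 0.156, -0.001]
contact_force: [0.5, 1.2, 0.8]
gripper_width: 0.326
grasp_force: 1.0
```

```bash
python3 plan.py
python3 - <<'E'
from h import *
s=cam("side"); im=np.array(s["pixels"])[210:300,263:383]
cv2.imwrite("pics/h2.png",cv2.cvtColor(cv2.resize(im,(600,450),interpolation=cv2.INTER_CUBIC),cv2.COLOR_RGB2BGR))
E
```

```text
t 8.45 board [ 0.1 70.5] z 53.4 ang -82.4 tilt [-0.001  -0.0005] F [0.5 1.2 0.8] T [0.3  0.01 0.02] w 0.326 q7 -1.58
```

View pics/h2.png

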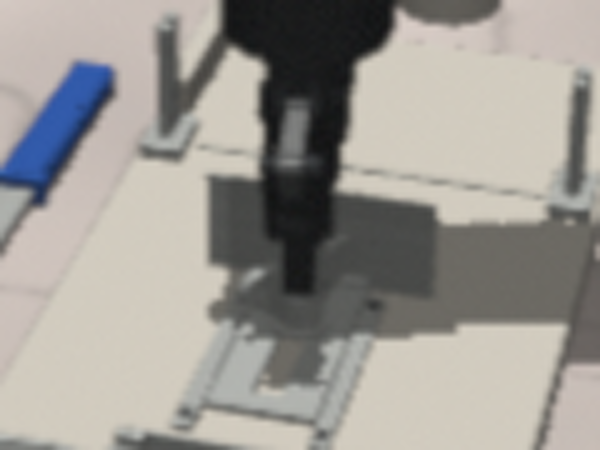

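The side view shows the wings swung round ahead of the finger, with wing ends at about (245,285) and (340,240). The nut is following the stroke.

Emit:
jog_arm:
  rows:
    - {"x":0,"y":0,"z":0,"ax":0,"ay":0,"az":8,"fingers":28}
    - {"x":0,"y":0,"z":0,"ax":0,"ay":0,"az":8,"fingers":28}
    - {"x":0,"y":0,"z":0,"ax":0,"ay":0,"az":8,"fingers":28}
    - {"x":0,"y":0,"z":0,"ax":0,"ay":0,"az":8,"fingers":28}
    - {"x":0,"y":0,"z":0,"ax":0,"ay":0,"az":8,"fingers":28}
    - {"x":0,"y":0,"z":0,"ax":0,"ay":0,"az":7,"fingers":28}
    - {"x":0,"y":0,"z":0,"ax":0,"ay":0,"az":6,"fingers":28}
    - {"x":0,"y":0,"z":0,"ax":0,"ay":0,"az":5,"fingers":28}

```text
t: 9.3
eef_pos: [0.5839, 0.1057, 0.0532]
tool_rot: [0.001, 0.94, -0.34, -0.001]
contact_force: [-1.3, 1.4, -1.6]
gripper_width: 0.327
grasp_force: 1.0
```

```bash
python3 plan.py
```

```text
t 9.30 board [-0.9 71. ] z 53.2 ang -140.1 tilt [-0.0031 -0.0008] F [-1.3  1.4 -1.6] T [0.48 0.27 0.01] w 0.327 q7 -2.39
```

Emit:
jog_arm:
  rows:
    - {"x":0,"y":0,"z":0,"ax":0,"ay":0,"az":3,"fingers":28}
    - {"x":0,"y":0,"z":0,"ax":0,"ay":0,"az":3,"fingers":28}
    - {"x":0,"y":0,"z":0,"ax":0,"ay":0,"az":2,"fingers":28}
    - {"x":0,"y":0,"z":0,"ax":0,"ay":0,"az":2,"fingers":28}
    - {"x":0,"y":0,"z":0,"ax":0,"ay":0,"az":2,"fingers":28}
    - {"x":0,"y":0,"z":0,"ax":0,"ay":0,"az":2,"fingers":28}
    - {"x":0,"y":0,"z":0,"ax":0,"ay":0,"az":2,"fingers":28}
    - {"x":0,"y":0,"z":0,"ax":0,"ay":0,"az":2,"fingers":28}

```text
t: 10.1
eef_pos: [0.5856, 0.1052, 0.0549]
tool_rot: [-0.0, 0.875, -0.484, 0.0]
contact_force: [0.5, 2.1, -0.2]
gripper_width: 0.33
grasp_force: 0.8
```

```bash
python3 plan.py
```

```text
t 10.10 board [ 0.7 70.2] z 54.9 ang -158.2 tilt [0.0004 0.    ] F [ 0.5  2.1 -0.2] T [0.39 0.03 0.  ] w 0.330 q7 -2.64
```

Emit:
jog_arm:
  rows:
    - {"x":0,"y":0,"z":0,"ax":0,"ay":0,"az":6,"fingers":28}
    - {"x":0,"y":0,"z":0,"ax":0,"ay":0,"az":6,"fingers":28}
    - {"x":0,"y":0,"z":0,"ax":0,"ay":0,"az":-5,"fingers":28}
    - {"x":0,"y":0,"z":-14,"ax":0,"ay":0,"az":0,"fingers":28}
    - {"x":0,"y":0,"z":-14,"ax":0,"ay":0,"az":-5,"fingers":28}
    - {"x":0,"y":0,"z":0,"ax":0,"ay":0,"az":-8,"fingers":28}
    - {"x":0,"y":0,"z":0,"ax":0,"ay":0,"az":-8,"fingers":28}
    - {"x":0,"y":0,"z":0,"ax":0,"ay":0,"az":-8,"fingers":28}

```text
t: 10.9
eef_pos: [0.5862, 0.1046, 0.0843]
tool_rot: [-0.0, 0.952, -0.306, 0.001]
contact_force: [0.9, -0.8, -0.6]
gripper_width: 0.327
grasp_force: 0.0
```

Emit:
jog_arm:
  rows:
    - {"x":0,"y":0,"z":0,"ax":0,"ay":0,"az":-8.5,"fingers":28}
    - {"x":0,"y":0,"z":0,"ax":0,"ay":0,"az":-8.5,"fingers":28}
    - {"x":0,"y":0,"z":0,"ax":0,"ay":0,"az":-8.5,"fingers":28}
    - {"x":0,"y":0,"z":0,"ax":0,"ay":0,"az":-8.5,"fingers":28}
    - {"x":0,"y":0,"z":0,"ax":0,"ay":0,"az":-8.5,"fingers":28}
    - {"x":0,"y":0,"z":0,"ax":0,"ay":0,"az":-8.5,"fingers":28}
    - {"x":0,"y":0,"z":0,"ax":0,"ay":0,"az":-8.5,"fingers":28}
    - {"x":0,"y":0,"z":0,"ax":0,"ay":0,"az":-8.5,"fingers":28}

```text
t: 11.7
eef_pos: [0.5861, 0.1041, 0.084]
tool_rot: [0.001, 0.96, 0.279, 0.001]
contact_force: [0.5, -0.5, 1.1]
gripper_width: 0.328
grasp_force: 0.0
```

Emit:
jog_arm:
  rows:
    - {"x":0,"y":0,"z":0,"ax":0,"ay":0,"az":-8.5,"fingers":28}
    - {"x":0,"y":0,"z":0,"ax":0,"ay":0,"az":-8.5,"fingers":28}
    - {"x":0,"y":0,"z":0,"ax":0,"ay":0,"az":-8.5,"fingers":28}
    - {"x":0,"y":0,"z":0,"ax":0,"ay":0,"az":-8.5,"fingers":28}
    - {"x":0,"y":0,"z":0,"ax":0,"ay":0,"az":-8.5,"fingers":28}
    - {"x":0,"y":0,"z":0,"ax":0,"ay":0,"az":-8.5,"fingers":28}
    - {"x":0,"y":0,"z":0,"ax":0,"ay":0,"az":-8.5,"fingers":28}
    - {"x":0,"y":0,"z":0,"ax":0,"ay":0,"az":-8.5,"fingers":28}

```text
t: 12.5
eef_pos: [0.5862, 0.1038, 0.0839]
tool_rot: [0.001, 0.64, 0.768, -0.0]
contact_force: [0.0, -0.5, -0.5]
gripper_width: 0.328
grasp_force: 0.0
```

```bash
python3 plan.py 0 70.5 53 10 4
python3 - <<'E'
from h import *
s=cam("side"); im=np.array(s["pixels"])[210:300,263:383]
cv2.imwrite("pics/h3.png",cv2.cvtColor(cv2.resize(im,(600,450),interpolation=cv2.INTER_CUBIC),cv2.COLOR_RGB2BGR))
E
```

```text
t 12.50 board [ 1.  68.8] z 83.9 ang 0.0 tilt [ 0.0015 -0.0017] F [ 0.  -0.5 -0.5] T [ 0.01  0.04 -0.01] w 0.328 q7 -0.34
[0.4, -0.3, 7.7, np.float64(-2.49)]
[0.5, -0.2, 7.7, np.float64(-2.49)]
[0.5, -0.2, 7.7, np.float64(-2.49)]
[0.5, -0.2, 7.7, np.float64(-2.49)]
```

View pics/h3.png

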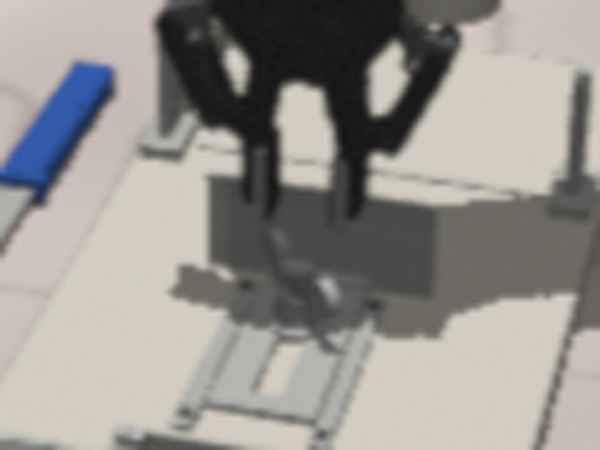

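Run:
```python
from h import *
import plan
s=cam("side")
R=np.array([[np.cos(plan.TH),-np.sin(plan.TH)],[np.sin(plan.TH),np.cos(plan.TH)]])
for a in (-10,-20,-30,-35,-40,-50,-60,-70):
    r=np.radians(a);u=np.array([np.cos(r),np.sin(r)])*.0265
    P=[[*(plan.BO+R@(np.array([0,.071])+k*u)),.0315+.029+.002] for k in (1,-1)]
    print(a,((proj(s,P)-[263,210])*5).round(0).tolist())
```

```text
-10 [[247.0, 245.0], [353.0, 273.0]]
-20 [[252.0, 240.0], [349.0, 278.0]]
-30 [[258.0, 235.0], [342.0, 282.0]]
-35 [[262.0, 234.0], [338.0, 284.0]]
-40 [[266.0, 232.0], [334.0, 286.0]]
-50 [[275.0, 229.0], [325.0, 289.0]]
-60 [[284.0, 227.0], [316.0, 291.0]]
-70 [[294.0, 226.0], [306.0, 292.0]]
```

The fingers are at (260,210) and (350,210). The wings, at (275,232) and (330,290), are at about -47°. The finger-to-wing contact offset is therefore about +50°: the wing is tight at 0° when the tool is near -130°. I back off to about +32°, lower again and sweep.

Emit:
jog_arm:
  rows:
    - {"x":0.5,"y":-0.5,"z":0,"ax":0,"ay":0,"az":-8,"fingers":28}
    - {"x":0.5,"y":-0.5,"z":0,"ax":0,"ay":0,"az":-8,"fingers":28}
    - {"x":0.5,"y":0,"z":0,"ax":0,"ay":0,"az":-8,"fingers":28}
    - {"x":0.3,"y":0,"z":0,"ax":0,"ay":0,"az":-8,"fingers":28}
    - {"x":0,"y":0,"z":10,"ax":0,"ay":0,"az":0,"fingers":28}
    - {"x":0,"y":0,"z":10,"ax":0,"ay":0,"az":0,"fingers":28}
    - {"x":0,"y":0,"z":10,"ax":0,"ay":0,"az":0,"fingers":28}
    - {"x":0,"y":0,"z":1,"ax":0,"ay":0,"az":5,"fingers":28}

```text
t: 13.4
eef_pos: [0.5825, 0.106, 0.0495]
tool_rot: [-0.001, 0.446, 0.895, -0.001]
contact_force: [-0.7, -0.3, -0.2]
gripper_width: 0.327
grasp_force: 0.0
```

```bash
python3 plan.py
```

```text
t 13.40 board [-2.2 71.5] z 49.5 ang 26.7 tilt [-0.0032 -0.001 ] F [-0.7 -0.3 -0.2] T [ 0.06 -0.   -0.02] w 0.327 q7 0.03
```

Emit:
jog_arm:
  rows:
    - {"x":0,"y":0,"z":0,"ax":0,"ay":0,"az":8,"fingers":28}
    - {"x":0,"y":0,"z":0,"ax":0,"ay":0,"az":8,"fingers":28}
    - {"x":0,"y":0,"z":0,"ax":0,"ay":0,"az":7,"fingers":28}
    - {"x":0,"y":0,"z":0,"ax":0,"ay":0,"az":6,"fingers":28}
    - {"x":0,"y":0,"z":0,"ax":0,"ay":0,"az":7,"fingers":28}
    - {"x":0,"y":0,"z":0,"ax":0,"ay":0,"az":8,"fingers":28}
    - {"x":0,"y":0,"z":0,"ax":0,"ay":0,"az":8,"fingers":28}
    - {"x":0,"y":0,"z":0,"ax":0,"ay":0,"az":8,"fingers":28}

```text
t: 14.2
eef_pos: [0.5841, 0.1075, 0.0512]
tool_rot: [-0.0, 0.835, 0.55, 0.0]
contact_force: [0.9, 2.2, -0.6]
gripper_width: 0.328
grasp_force: 0.8
```

```bash
python3 plan.py
```

```text
t 14.20 board [-0.4 72.7] z 51.2 ang -33.5 tilt [0.0007 0.0005] F [ 0.9  2.2 -0.6] T [ 0.37 -0.28  0.05] w 0.328 q7 -0.85
```

Emit:
jog_arm:
  rows:
    - {"x":0,"y":0,"z":0,"ax":0,"ay":0,"az":8,"fingers":28}
    - {"x":0,"y":0,"z":0,"ax":0,"ay":0,"az":8,"fingers":28}
    - {"x":0,"y":0,"z":0,"ax":0,"ay":0,"az":8,"fingers":28}
    - {"x":0,"y":0,"z":0,"ax":0,"ay":0,"az":8,"fingers":28}
    - {"x":0,"y":0,"z":0,"ax":0,"ay":0,"az":8,"fingers":28}
    - {"x":0,"y":0,"z":0,"ax":0,"ay":0,"az":8,"fingers":28}
    - {"x":0,"y":0,"z":0,"ax":0,"ay":0,"az":8,"fingers":28}
    - {"x":0,"y":0,"z":0,"ax":0,"ay":0,"az":8,"fingers":28}

```text
t: 15.0
eef_pos: [0.5845, 0.1066, 0.0514]
tool_rot: [0.0, 1.0, 0.024, 0.001]
contact_force: [1.2, 0.0, -0.4]
gripper_width: 0.327
grasp_force: 0.8
```

```bash
python3 plan.py
```

```text
t 15.00 board [-0.1 71.7] z 51.4 ang -97.6 tilt [ 0.0015 -0.0007] F [ 1.2  0.  -0.4] T [ 0.02 -0.35  0.03] w 0.327 q7 -1.76
```

Near a possible stop I switch to a soft translation push. The linear stiffness measured on the plate was about 2 N/mm, so the force cannot jump.

Emit:
jog_arm:
  rows:
    - {"x":0,"y":0,"z":0,"ax":0,"ay":0,"az":7,"fingers":28}
    - {"x":0,"y":0,"z":0,"ax":0,"ay":0,"az":7,"fingers":28}
    - {"x":-0.8,"y":-0.7,"z":0,"ax":0,"ay":0,"az":0,"fingers":28}
    - {"x":-0.8,"y":-0.7,"z":0,"ax":0,"ay":0,"az":0,"fingers":28}
    - {"x":-0.8,"y":-0.7,"z":0,"ax":0,"ay":0,"az":0,"fingers":28}
    - {"x":-0.8,"y":-0.7,"z":0,"ax":0,"ay":0,"az":0,"fingers":28}
    - {"x":-0.8,"y":-0.7,"z":0,"ax":0,"ay":0,"az":0,"fingers":28}
    - {"x":0,"y":0,"z":0,"ax":0,"ay":0,"az":0,"fingers":28}

```text
t: 15.8
eef_pos: [0.5804, 0.1108, 0.0518]
tool_rot: [-0.0, 0.996, -0.094, -0.0]
contact_force: [0.8, -0.6, -0.1]
gripper_width: 0.326
grasp_force: 0.5
```

```bash
python3 plan.py
python3 - <<'E'
from h import *
s=cam("side"); im=np.array(s["pixels"])[225:295,278:372]
cv2.imwrite("pics/h4.png",cv2.cvtColor(cv2.resize(im,(752,560),interpolation=cv2.INTER_CUBIC),cv2.COLOR_RGB2BGR))
E
```

```text
t 15.80 board [-3.5 76.7] z 51.8 ang -111.0 tilt [-0.0003  0.    ] F [ 0.8 -0.6 -0.1] T [-0.13 -0.17  0.04] w 0.326 q7 -1.95
```

View pics/h4.png

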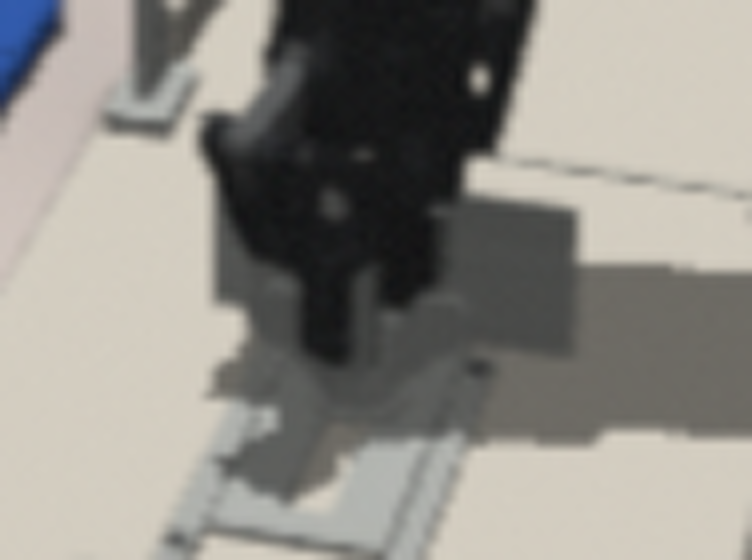

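The right (-x) wing, with its tip near (455,305), is now close to the board-x line, which is the tight direction. I keep pushing softly.

Emit:
jog_arm:
  rows:
    - {"x":-0.3,"y":-0.5,"z":0,"ax":0,"ay":0,"az":0,"fingers":28}
    - {"x":-0.3,"y":-0.5,"z":0,"ax":0,"ay":0,"az":0,"fingers":28}
    - {"x":-0.3,"y":-0.5,"z":0,"ax":0,"ay":0,"az":0,"fingers":28}
    - {"x":-0.3,"y":-0.5,"z":0,"ax":0,"ay":0,"az":0,"fingers":28}
    - {"x":-0.3,"y":-0.5,"z":0,"ax":0,"ay":0,"az":0,"fingers":28}
    - {"x":0,"y":0,"z":0,"ax":0,"ay":0,"az":0,"fingers":28}
    - {"x":0,"y":0,"z":0,"ax":0,"ay":0,"az":0,"fingers":28}
    - {"x":0,"y":0,"z":0,"ax":0,"ay":0,"az":0,"fingers":28}

```text
t: 16.65
eef_pos: [0.5794, 0.1136, 0.0517]
tool_rot: [0.0, 0.996, -0.094, -0.0]
contact_force: [-0.6, -1.5, -0.6]
gripper_width: 0.326
grasp_force: 0.5
```

```bash
python3 plan.py
```

```text
t 16.65 board [-4.  79.6] z 51.7 ang -111.1 tilt [-0.0003 -0.    ] F [-0.6 -1.5 -0.6] T [-0.19 -0.04  0.03] w 0.326 q7 -1.96
```

Emit:
jog_arm:
  rows:
    - {"x":6,"y":6,"z":0,"ax":0,"ay":0,"az":0,"fingers":28}
    - {"x":0,"y":0,"z":0,"ax":0,"ay":0,"az":8.5,"fingers":28}
    - {"x":-1.4,"y":-1.2,"z":0,"ax":0,"ay":0,"az":0,"fingers":28}
    - {"x":-1.4,"y":-1.2,"z":0,"ax":0,"ay":0,"az":0,"fingers":28}
    - {"x":-1.4,"y":-1.2,"z":0,"ax":0,"ay":0,"az":0,"fingers":28}
    - {"x":-0.6,"y":-0.5,"z":0,"ax":0,"ay":0,"az":0,"fingers":28}
    - {"x":-0.6,"y":-0.5,"z":0,"ax":0,"ay":0,"az":0,"fingers":28}
    - {"x":-0.6,"y":-0.5,"z":0,"ax":0,"ay":0,"az":0,"fingers":28}

```text
t: 17.45
eef_pos: [0.5812, 0.1123, 0.052]
tool_rot: [0.0, 0.986, -0.167, 0.001]
contact_force: [3.9, -4.2, -1.7]
gripper_width: 0.33
grasp_force: 2.5
```

```bash
python3 plan.py
```

```text
t 17.45 board [-2.4 78. ] z 52.0 ang -119.6 tilt [ 0.0018 -0.0009] F [ 3.9 -4.2 -1.7] T [-0.95 -0.86  0.11] w 0.330 q7 -2.08
```

Emit:
jog_arm:
  rows:
    - {"x":-0.5,"y":-0.4,"z":0,"ax":0,"ay":0,"az":0,"fingers":28}
    - {"x":-0.5,"y":-0.4,"z":0,"ax":0,"ay":0,"az":0,"fingers":28}
    - {"x":-0.5,"y":-0.4,"z":0,"ax":0,"ay":0,"az":0,"fingers":28}
    - {"x":0,"y":0,"z":0,"ax":0,"ay":0,"az":0,"fingers":28}
    - {"x":0,"y":0,"z":0,"ax":0,"ay":0,"az":0,"fingers":28}
    - {"x":0,"y":0,"z":0,"ax":0,"ay":0,"az":0,"fingers":28}
    - {"x":0,"y":0,"z":0,"ax":0,"ay":0,"az":0,"fingers":28}
    - {"x":0,"y":0,"z":0,"ax":0,"ay":0,"az":0,"fingers":28}

```text
t: 18.25
eef_pos: [0.5811, 0.1126, 0.0521]
tool_rot: [0.001, 0.986, -0.168, 0.002]
contact_force: [5.7, -6.6, -3.3]
gripper_width: 0.327
grasp_force: 3.6
```

```bash
python3 plan.py
```

```text
t 18.25 board [-2.4 78.3] z 52.1 ang -119.6 tilt [ 0.0033 -0.0021] F [ 5.7 -6.6 -3.3] T [-1.35 -1.2   0.12] w 0.327 q7 -2.08
```

The force is rising on the wing's normal with almost no motion, so the nut appears tight. I back off, lift, and check.

Emit:
jog_arm:
  rows:
    - {"x":4.5,"y":4,"z":0,"ax":0,"ay":0,"az":0,"fingers":28}
    - {"x":3.5,"y":3,"z":0,"ax":0,"ay":0,"az":-5,"fingers":28}
    - {"x":0,"y":0,"z":-12,"ax":0,"ay":0,"az":0,"fingers":28}
    - {"x":0,"y":0,"z":-15,"ax":0,"ay":0,"az":0,"fingers":28}
    - {"x":0,"y":0,"z":-30,"ax":0,"ay":0,"az":0,"fingers":28}
    - {"x":0,"y":0,"z":-40,"ax":0,"ay":0,"az":0,"fingers":28}
    - {"x":0,"y":40,"z":-20,"ax":0,"ay":0,"az":0,"fingers":28}
    - {"x":0,"y":45,"z":0,"ax":0,"ay":0,"az":0,"fingers":28}

```text
t: 19.05
eef_pos: [0.5662, 0.0254, 0.1739]
tool_rot: [-0.002, 0.992, -0.123, 0.004]
contact_force: [-0.1, -1.9, -0.5]
gripper_width: 0.325
grasp_force: 0.0
```

Emit:
jog_arm:
  rows:
    - {"x":0,"y":45,"z":0,"ax":0,"ay":0,"az":0,"fingers":28}
    - {"x":0,"y":45,"z":0,"ax":0,"ay":0,"az":0,"fingers":28}
    - {"x":0,"y":45,"z":0,"ax":0,"ay":0,"az":0,"fingers":28}
    - {"x":0,"y":30,"z":0,"ax":0,"ay":0,"az":0,"fingers":28}
    - {"x":0,"y":10,"z":0,"ax":0,"ay":0,"az":0,"fingers":28}
    - {"x":0,"y":0,"z":0,"ax":0,"ay":0,"az":0,"fingers":28}
    - {"x":0,"y":0,"z":0,"ax":0,"ay":0,"az":0,"fingers":28}
    - {"x":0,"y":0,"z":0,"ax":0,"ay":0,"az":0,"fingers":28}

```text
t: 19.85
eef_pos: [0.5213, -0.1439, 0.169]
tool_rot: [-0.0, 0.992, -0.123, 0.0]
contact_force: [1.0, 1.0, 0.2]
gripper_width: 0.329
grasp_force: 0.0
```

```bash
python3 plan.py
python3 - <<'E'
from h import *
s=cam("side"); im=np.array(s["pixels"])[225:300,273:373]
t=cam("top"); it=np.array(t["pixels"])[226:301,228:328]
b=np.hstack([cv2.resize(i,(400,300),interpolation=cv2.INTER_CUBIC) for i in (im,it)])
cv2.imwrite("pics/h5.png",cv2.cvtColor(b,cv2.COLOR_RGB2BGR))
E
```

```text
t 19.85 board [-107.1 -163.4] z 169.0 ang -114.4 tilt [0.0004 0.0009] F [1.  1.  0.2] T [-0.01  0.01 -0.03] w 0.329 q7 -1.56
```

View pics/h5.png

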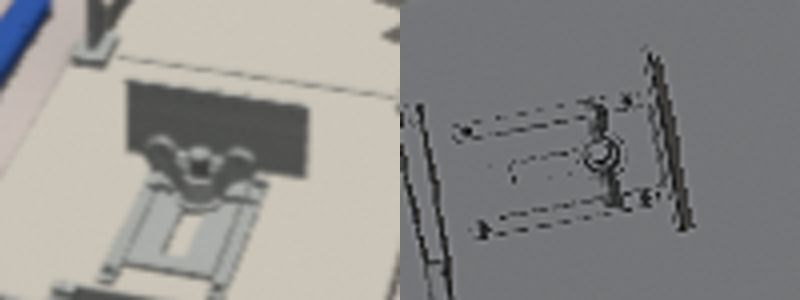

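Both views show the wings parallel to the plate: top crop (595,105)–(615,205) against the plate at (650,50)–(687,228), both about 11.5°. That is the tight orientation, and it matches the firm resistance felt there. The plate is home, and the arm is clear of everything.

```bash
python3 -c "
from station import bot
print(bot.hand_in())"
```

```text
the job is handed in; nothing more can be done
None
```

I pushed the stop plate until it met its firm end and turned the wing nut clockwise until it stopped with its wings along the board's x; the arm is clear and the job is handed in at about 20 s, with no verdict returned.

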